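# Box the glitter jars, cover the box and latch it

### The arm

A 7-joint arm with a two-finger parallel gripper is mounted at the origin on a cart in front of the work surface, level with it; the furniture and walls round the work are solid. World frame = base frame: x ahead of the robot, y to its left, z up, the work surface at z = 0. Lengths are in mm, angles in rad, forces in N, time in s.
With the tool pointing down it reaches from about 400 to 875 mm from the base axis. Payload 4.4 kg.
Tool frame: the origin (TCP) lies at the very end of the fingers, on their centre line; the grasp point (between the pads) lies 19 mm behind it (ctrl.grip_point_offset is the distance from the TCP to the grasp point, in mm); z points along the fingers, y is the line along which they close (so a half turn about z gives the same grasp; the last joint's range is limited). The gripper opens to 85 mm and grips with 20 to 120 N. Pads are 22 mm wide; open, the fingers measure 114 mm over their backs; the gripper's body (76 mm by 85 mm) begins 54 mm behind the grasp point. The pads swing forward as they close: fully open they stand 13 mm farther back than shut.
Start: joints at [1.259, 0.628, 0.038, 1.517, -0.027, 0.996, -0.02], TCP at [158.193, -630.47, 231.313] pointing down, gripper open.
Joint ranges: [-3.06, 3.06], [-0.37, 2.12], [-1.25, 1.32], [0.18, 2.47], [-1.1, 4.24], [0.23, 1.98], [-2.94, 2.94]. Speed limits (rad/s): [2.57, 2.57, 3.14, 3.14, 3.14, 3.14, 3.14].

### API

Orientations are given as [roll, pitch, yaw] about the fixed x, y, z axes, in that order (R = Rz(yaw) Ry(pitch) Rx(roll)).
In Python, from cell import ctrl gives the robot as it stands.
- The arm moves only by the tool jog_arm, never from a script. Its argument "increments" is one flat list of numbers, 7 for each row, row after row: the finger opening in cm, from 0 to 8.54, then the shift along the tool's x, y, z in cm, then the turn, a rotation vector about the tool's x, y, z in degrees. In form: [fingers, x, y, z, rx, ry, rz, fingers, x, y, z, rx, ry, rz, ...]. A call has 1 to 20 rows; each row is the pose to reach, as a shift and turn from the pose commanded when the call began, along the tool's axes at that moment; what a row does not reach only later rows make up. A row lasts 1/10 s, in which the tool goes at most 50 mm and 8.59 degrees, less where a joint would pass 70% of its speed; a pose out of reach is approached as far as the arm can. A call with a gripper value outside its range is refused whole. The fingers move at their own pace and stop on an object; the grip force is fixed at half the most. Time passes only in rows, so rows that repeat a pose let the fingers close. It gives the time, the measured TCP pose, the force, the opening and the grip force at its end, in the units of the state.
- ctrl.read_state(): the state, without advancing time (a new reading comes with each control period).
- ctrl.get_image(name): name is "scene" or "side" or "wrist"; returns the picture (480x640x3 uint8, red, green, blue); there is no depth.
- ctrl.camera_params(name): a dict with "fx", "fy", "cx", "cy" (pixels), "extrinsics" (4x4, takes a point from world to camera coordinates). Camera axes: x right, y down, z forward; pixel columns grow to the right and rows downward; lengths in mm; the calibration is good to about 2 mm. The wrist camera is an equidistant fisheye: a pixel r from the principal point sees the ray r / f radians off the axis. A picture is of the moment at which its call begins: read the wrist's pose just before it. camera_params takes no time and is no camera call; for the wrist camera it gives the pose at the moment of the call.
- ctrl.finish_job(): hands the job in; it is judged then, once.
The state is a dict: "clock": time; "qpos": joint angles; "qd": joint speeds; "tau": joint torques, N m; "eef_pos": TCP position; "tool_rot": TCP orientation; "force": force on the tool from outside, world axes, zero at the start; "torque": the same for the moment, N m; "width": finger opening in mm; "gripper_force": force on a finger pad.
Only numpy, scipy, OpenCV 4.12 (cv2) and the standard library are available. Lean on these libraries where they do the work, as an engineer would, in place of code of your own. Each camera call takes 0.05 s, during which the arm holds its last target. There are 200 camera calls.

### The job

Stand all the glitter jars that are on the table upright in the open wooden box, without disturbing the mug or the roll of masking tape. Slide the loose wooden cover on the squaring board into the corner, snug and square against both fences, and let go of it there; then take it by its grip rail and set it on the box, fully home and level, let go, and last turn both latch knobs on the box clockwise as far as they go, so that their tongues hold the cover shut.

Things in the scene. Friction and masses are not known exactly. Their poses are not given: they have to be found in the camera images.
- jar_0_mid (a point): small clear round glitter jar with a ribbed screw lid (shut), one of two to four that may be there (None from the start: absent); 43 mm in diameter, 58 mm tall, 60 g. The point is its centre, half-way up; z is up along the jar
- jar_1_mid (a point): small clear round glitter jar with a ribbed screw lid (shut), one of two to four that may be there (None from the start: absent); 43 mm in diameter, 58 mm tall, 60 g. The point is its centre, half-way up; z is up along the jar
- jar_2_mid (a point): small clear round glitter jar with a ribbed screw lid (shut), one of two to four that may be there (None from the start: absent); 43 mm in diameter, 58 mm tall, 60 g. The point is its centre, half-way up; z is up along the jar
- jar_3_mid (a point): small clear round glitter jar with a ribbed screw lid (shut), one of two to four that may be there (None from the start: absent); 43 mm in diameter, 58 mm tall, 60 g. The point is its centre, half-way up; z is up along the jar
- jar_box_in (a point): centre of the inner floor of the open wooden box (fixed to the table, outside 206 x 108 x 72 mm, without the latch brackets, which stick out 36 mm half-way along both long sides; walls and floor 6 mm, inside 194 x 96 mm and 66 mm deep, no dividers); its x runs along the box's long side, y along its short side, z up. Four jars fit in one row along x, 48 mm apart, with room for fingers on the y sides. It may stand left or right of the jars
- box_rim (a point): centre of the box's mouth at the height of its rim (72 mm over the table), axes as jar_box_in
- latch_a (a joint): turn-button latch half-way along the box's +y long side: 0 open (tongue along the box), grows as it is turned clockwise seen from above, stop at 1.4 rad (tongue over the cover); starts between 0 and 0.15, stays where it is left, turns with 0.03 N m
- latch_b (a joint): turn-button latch half-way along the box's -y long side: 0 open (tongue along the box), grows as it is turned clockwise seen from above, stop at 1.4 rad (tongue over the cover); starts between 0 and 0.15, stays where it is left, turns with 0.03 N m
- latch_a_grip (a point): centre of the latch_a knob, on its upright axis 72 mm from the box's middle: a black bar 40 mm long in x, 12 mm wide in y (grasp it across these), from 21 mm below to 9 mm above this point, which is 105 mm over the table; turns with the latch. The steel tongue under the bar points along +x, reaches 34 mm from the axis and passes 2 mm over the seated cover
- latch_b_grip (a point): centre of the latch_b knob, on its upright axis 72 mm from the box's middle: a black bar 40 mm long in x, 12 mm wide in y (grasp it across these), from 21 mm below to 9 mm above this point, which is 105 mm over the table; turns with the latch. The steel tongue under the bar points along -x, reaches 34 mm from the axis and passes 2 mm over the seated cover
- board_seat (a point): point on the top face of the squaring board (fixed, plywood, 262 x 180 x 10 mm, its top face 10 mm over the table) over which the cover's centre (cover_foot) stands when the cover is square in the corner; x runs along the board's long side towards the short dark fence, y towards the open long side, z up. The fences are 12 mm thick and stand 22 mm over the top face: one with its inner face 104 mm from this point in +x, the other with its inner face 55 mm from it in -y
- cover_foot (a point): centre of the underside of the loose wooden cover (220 g): a locating panel 188 x 90 x 6 mm below (it drops into the box's mouth with 3 mm play each side), a plate 208 x 110 x 6 mm on it (it rests on the rim and is what meets the fences), and on top, centred, a grip rail 100 mm long in x, 16 mm wide in y and 32 mm high (12 to 44 mm above this point). x along its long side, z up; either way round fits. Fully home on the box, this point lies 6 mm below box_rim
- cover_grip (a point): point on the cover's grip rail to grasp across its 16 mm width, 32 mm above cover_foot (20 mm above the plate, 12 mm below the rail's top), axes as cover_foot
- cover: the cover, origin and axes as cover_foot
- mug: blue mug standing behind the jars, 82 x 117 x 91 mm, origin under its foot; a bystander
- masking_tape: roll of masking tape lying at the back, 104 mm across, 25 mm high, origin under it; a bystander
Not all that is in view belongs to the job. Leave any green look-alike of the part that bears jar_3_mid alone.

How it is judged (in metres and radians):
On the way, in this order (a step that is already met when the one before it is completed fails the run):
1. the cover lies flat on the squaring board, square and snug against both fences, and is let go of there (x of cover_foot in the frame of board_seat between -0.003 and 0.003 m and y of cover_foot in the frame of board_seat between -0.003 and 0.003 m and z of cover_foot in the frame of board_seat between -0.003 and 0.003 m and angle between the x axis of cover_foot and the x axis of board_seat, either way round below 0.03 rad and contact force between the fingers and cover below 0.2 N), for 0.2 s.
2. the cover is set on the box, fully home and level, and let go of (horizontal distance between cover_foot and box_rim below 0.006 m and z of cover_foot in the frame of box_rim between -0.008 and -0.004 m and angle between cover_foot's own z axis and vertical below 0.02 rad and angle between the x axis of cover_foot and the x axis of box_rim, either way round below 0.05 rad and linear speed of cover below 0.02 m/s and contact force between the fingers and cover below 0.2 N), for 0.2 s.
At the end, for the whole second after the job is handed in: every jar present stands upright (within 0.12 rad) on the floor of the box; the cover is fully home on the rim (centred within 6 mm, height within 2 mm, tilt under 0.02 rad, long side along the box's within 0.05 rad), at rest and released; both latches are turned past 1.2 rad (all of step 2 and x of jar_0_mid in the frame of jar_box_in between -0.09 and 0.09 m and y of jar_0_mid in the frame of jar_box_in between -0.042 and 0.042 m and z of jar_0_mid in the frame of jar_box_in between 0.023 and 0.035 m and angle between each of jar_0_mid, jar_1_mid, jar_2_mid, jar_3_mid's own z axis and vertical below 0.12 rad and x of jar_1_mid in the frame of jar_box_in between -0.09 and 0.09 m and y of jar_1_mid in the frame of jar_box_in between -0.042 and 0.042 m and z of jar_1_mid in the frame of jar_box_in between 0.023 and 0.035 m and x of jar_2_mid in the frame of jar_box_in between -0.09 and 0.09 m and y of jar_2_mid in the frame of jar_box_in between -0.042 and 0.042 m and z of jar_2_mid in the frame of jar_box_in between 0.023 and 0.035 m and x of jar_3_mid in the frame of jar_box_in between -0.09 and 0.09 m and y of jar_3_mid in the frame of jar_box_in between -0.042 and 0.042 m and z of jar_3_mid in the frame of jar_box_in between 0.023 and 0.035 m and value of joint each of latch_a, latch_b above 1.2 rad); the robot touches nothing.
It fails at once if the mug is pushed more than 30 mm from its place (distance of mug from where it was at the start of the episode above 0.03 m).
It fails at once if the roll of masking tape is pushed more than 30 mm from its place (distance of masking_tape from where it was at the start of the episode above 0.03 m).
Of jar_0, jar_1, jar_2, jar_3 only 2 to 4 are there at a start; the rules pass over those that are not, and their reading is None.
At some moment in a run one of cover may be knocked a few centimetres aside while the robot is not near it.
It also fails if it takes over 210 s, if anything falls off the work surface, if the arm or the gripper's body presses on something with over 40 N, if the wrist force passes 120 N, or if a joint passes its speed limit or range.

## Working session

There is one attempt and no reset: what is moved stays moved. The work goes in short steps, Python scripts to look and compute and a tool call to move; the robot and the scene stay as the last step left them, time stands still between calls to the robot, and variables do not carry over. Pictures are saved under pics/ and viewed, at most 14 in all, crops included, and the job is handed in when it is done.

Besides the shell and the picture viewer there is one more tool, called in YAML: its name, and indented under it one key for each argument. jog_arm: Moves the arm, as the interface text tells. Its arguments: {"type":"object","properties":{"increments":{"type":"array","items":{"type":"number"}}},"required":["increments"]}

```bash
mkdir -p pics; ls
python3 - <<'E'
from cell import ctrl
import cv2
print(ctrl.read_state())
for n in ("scene","side"):
    p=ctrl.camera_params(n); print(n,{k:(v if k!='extrinsics' else [[round(float(a),4) for a in r] for r in v]) for k,v in p.items()})
    cv2.imwrite(f"pics/{n}0.png",ctrl.get_image(n)[:,:,::-1])
E
```

```text
pics
{'clock': 0.0, 'qpos': array([ 1.25920358,  0.62934852,  0.03843886,  1.51834762, -0.02700582,
        0.99627103, -0.02000545]), 'qd': array([-0.00054106, -0.00163508, -0.00294624, -0.00128058,  0.00031797,
       -0.00081916, -0.00109514]), 'tau': array([-2.08286849e-06, -5.63407159e+01,  1.22652333e+00, -1.93449032e+01,
        1.11151597e-02,  1.05206994e-02,  1.52345046e-05]), 'eef_pos': array([ 158.0464589 , -629.86939071,  230.39397572]), 'tool_rot': array([-3.13973607e+00,  1.73669537e-05,  2.45787116e-01]), 'force': array([-0.03059607, -0.9842405 ,  0.28209956]), 'torque': array([-0.03806151, -0.01345012, -0.00278149]), 'gripper_force': 0.0, 'width': 85.4512841000163}
scene {'fx': 511.4770534487116, 'fy': 511.4770534487116, 'cx': 318.8647138222152, 'cy': 247.83319965626674, 'extrinsics': [[-0.5097, -0.8601, -0.0202, 258.5724], [-0.5018, 0.3163, -0.8051, 378.9883], [0.6988, -0.4002, -0.5928, 683.3877], [0.0, 0.0, 0.0, 1.0]]}
side {'fx': 609.2634823299144, 'fy': 609.2634823299144, 'cx': 322.59880117035675, 'cy': 253.19271159597616, 'extrinsics': [[0.9897, -0.1419, -0.021, -579.7556], [-0.0791, -0.4174, -0.9053, 121.822], [0.1197, 0.8976, -0.4243, 1332.4058], [0.0, 0.0, 0.0, 1.0]]}
```

View pics/scene0.png

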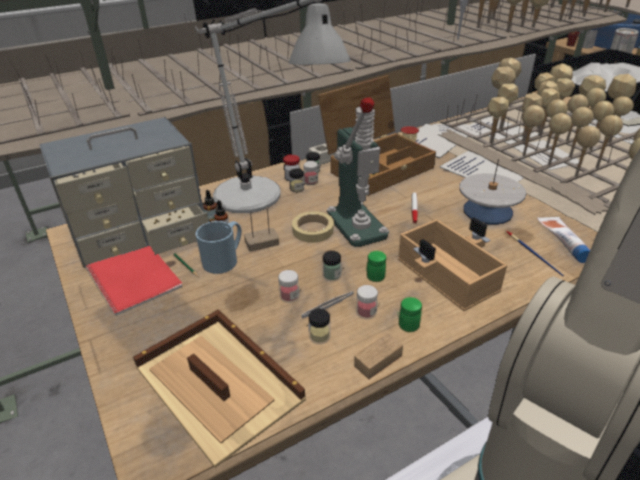

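View pics/side0.png

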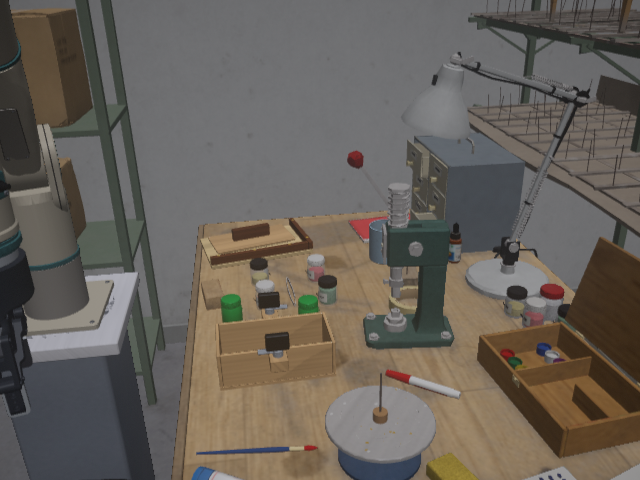

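The scene shows four glitter jars with lids at about (288,278), (332,259), (367,293) and (319,316), and green look-alikes at (376,266) and (410,313). The box is around (450,262), and the board with the cover around (218,385). The mug is at (218,247) and the tape at (312,227).

```bash
cat > h.py <<'E'
import numpy as np, cv2
from cell import ctrl
from scipy.spatial.transform import Rotation as R
def ray(n,u,v,p=None):
    p=p or ctrl.camera_params(n); E=np.array(p["extrinsics"],float)
    a=(u-p["cx"])/p["fx"]; b=(v-p["cy"])/p["fy"]
    if n=="wrist":
        r=np.hypot(a,b); s=np.sin(r)/max(r,1e-9); d=np.array([a*s,b*s,np.cos(r)])
    else: d=np.array([a,b,1.])
    return -E[:3,:3].T@E[:3,3], E[:3,:3].T@d
def w(n,u,v,z,p=None):
    o,d=ray(n,u,v,p); return o+d*(z-o[2])/d[2]
def px(n,X,p=None):
    p=p or ctrl.camera_params(n); E=np.array(p["extrinsics"],float)
    c=E[:3,:3]@np.asarray(X,float)+E[:3,3]
    if n=="wrist":
        r=np.hypot(c[0],c[1]); t=np.arctan2(r,c[2]); return np.array([p["cx"]+p["fx"]*t*c[0]/r,p["cy"]+p["fy"]*t*c[1]/r])
    return np.array([p["cx"]+p["fx"]*c[0]/c[2],p["cy"]+p["fy"]*c[1]/c[2]])
def rows(pos,yaw):
    """shift (cm) and turn (deg) in tool axes from the current measured pose to tool-down pose"""
    s=ctrl.read_state(); R0=R.from_euler("xyz",s["tool_rot"]); R1=R.from_euler("xyz",[np.pi,0,yaw])
    return np.round(R0.inv().apply(np.array(pos)-s["eef_pos"])/10,2), np.round((R0.inv()*R1).as_rotvec(degrees=True),2)
E
python3 - <<'E'
from h import *
np.set_printoptions(precision=1,suppress=True)
for k,u,v,z in [("j0",288,277,58),("j1",332,258,58),("j2",367,292,58),("j3",319,316,58),("g1",377,258,58),("g2",411,304,58),
 ("boxL",400,234,72),("boxF",462,302,72),("boxR",504,268,72),("boxB",440,222,72),("knob1",427,246,105),("knob2",480,228,105),("mug",218,265,0),("tape",312,228,12),
 ("bdLeft",137,357,20),("bdTop",220,315,32),("bdRight",303,392,32),("bdBot",222,458,10),("rail1",190,356,54),("rail2",228,390,54),("block",378,350,20),("wheel",492,190,60),("press",357,215,0),("presstop",367,105,250)]:
    print(k,w("scene",u,v,z))
p=ctrl.camera_params("wrist"); print({k:p[k] for k in("fx","cx","cy")}, np.array(p["extrinsics"]))
print(rows([480,-100,420],0))
E
```

```text
j0 [567.3  35.4  58. ]
j1 [573.5 -72.8  58. ]
j2 [445.7 -73.2  58. ]
j3 [437.7  39.6  58. ]
g1 [ 523.2 -152.9   58. ]
g2 [ 374.2 -123.5   58. ]
boxL [ 552.1 -234.9   72. ]
boxF [ 317.8 -195.6   72. ]
boxR [ 348.  -335.8   72. ]
boxB [ 541.6 -340.1   72. ]
knob1 [ 453.5 -223.1  105. ]
knob2 [ 443.8 -358.5  105. ]
mug [753.4 120.5   0. ]
tape [ 753.1 -126.4   12. ]
bdLeft [554.1 351.4  20. ]
bdTop [564.1 186.7  32. ]
bdRight [322.7 138.8  32. ]
bdBot [296.3 293.7  10. ]
rail1 [473.7 274.3  54. ]
rail2 [373.2 246.3  54. ]
block [340.9 -25.5  20. ]
wheel [ 595.8 -561.    60. ]
press [ 758.1 -262.9    0. ]
presstop [ 839.7 -340.5  250. ]
{'fx': 371.64829954431775, 'cx': 318.86016989398615, 'cy': 239.82335668934888} [[   0.2   -1.    -0.  -648.1]
 [  -0.9   -0.2    0.3  -41.4]
 [  -0.3   -0.1   -0.9  382.1]
 [   0.     0.     0.     1. ]]
(array([ 44.1, -43.6, -18.9]), array([-0.1,  0. , 14.1]))
```

jog_arm:
  increments: [8.5, 10, -10, -15, 0, 0, 3, 8.5, 44, -43, -19, 0, 0, 14, 8.5, 44, -43, -19, 0, 0, 14, 8.5, 44, -43, -19, 0, 0, 14, 8.5, 44, -43, -19, 0, 0, 14, 8.5, 44, -43, -19, 0, 0, 14, 8.5, 44, -43, -19, 0, 0, 14, 8.5, 44, -43, -19, 0, 0, 14, 8.5, 44, -43, -19, 0, 0, 14, 8.5, 44, -43, -19, 0, 0, 14, 8.5, 44, -43, -19, 0, 0, 14, 8.5, 44, -43, -19, 0, 0, 14, 8.5, 44, -43, -19, 0, 0, 14, 8.5, 44, -43, -19, 0, 0, 14, 8.5, 44, -43, -19, 0, 0, 14, 8.5, 44, -43, -19, 0, 0, 14, 8.5, 44, -43, -19, 0, 0, 14]

```text
clock: 1.8
eef_pos: [479.4, -107.9, 420.9]
tool_rot: [3.141, 0.001, -0.002]
force: [-0.5, 0.2, -0.7]
width: 85.1
gripper_force: 0.0
```

Run:
```python
from h import *
import json
s=ctrl.read_state(); p=ctrl.camera_params("wrist")
im=ctrl.get_image("wrist"); cv2.imwrite("pics/w1.png",im[:,:,::-1])
json.dump({k:np.array(v).tolist() for k,v in p.items()},open("w1.json","w"))
print(s["clock"],s["eef_pos"],s["tool_rot"],-np.array(p["extrinsics"])[:3,:3].T@np.array(p["extrinsics"])[:3,3])
```

```text
1.8 [ 479.41947063 -107.94974633  420.89919939] [ 3.14110004e+00  1.20251211e-03 -1.56992430e-03] [ 560.50657466 -107.36114311  564.35246349]
```

View pics/w1.png

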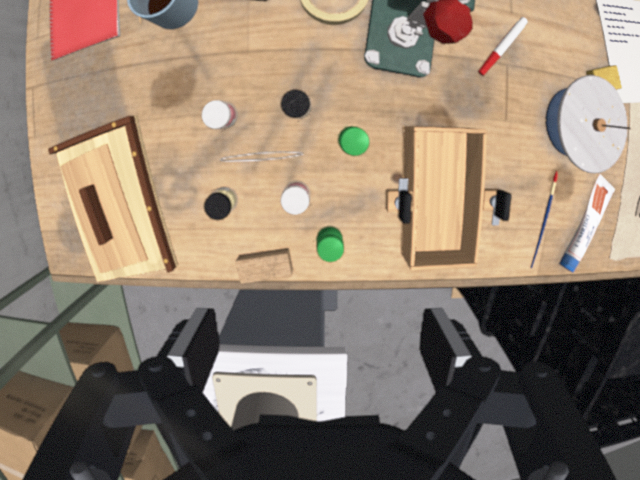

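The wrist view shows lids at (217,113), (295,103), (294,198) and (217,206), with green look-alikes at (354,141) and (330,244). The box mouth runs from (405,128) to (485,131) and (476,263) to (406,266), with the knobs at (404,207) and (502,205). The board's fences meet at about (130,122).

Run:
```python
from h import *
import json
np.set_printoptions(precision=1,suppress=True)
p=json.load(open("w1.json"))
for k,u,v,z in [("j0",217,113,58),("j1",295,102,58),("j2",294,198,58),("j3",217,207,58),("g1",354,140,58),("g2",330,243,58),
 ("bTL",409,127,72),("bTR",486,130,72),("bBR",478,265,72),("bBL",406,268,72),("knobA",404,206,114),("knobB",502,205,114),
 ("fenceCorner",131,117,32),("fenceEndL",50,151,32),("fenceEndB",174,270,32),("rail1",87,186,54),("rail2",105,243,54)]:
    print(k,w("wrist",u,v,z,p))
# ortho views with z=72 plane : box ; z=22 plane: board
im=cv2.imread("pics/w1.png")
def ortho(im,p,xs,ys,z,s):
    X=np.arange(xs[1],xs[0],-1/s); Y=np.arange(ys[1],ys[0],-1/s)
    m=np.array([[px("wrist",(x,y,z),p) for y in Y] for x in X],np.float32)
    return cv2.remap(im,m[...,0],m[...,1],cv2.INTER_CUBIC)
a=ortho(im,p,(300,600),(-400,-170),72,2); b=ortho(im,p,(280,580),(110,360),22,1.4)
b=cv2.resize(b,(int(b.shape[1]*a.shape[0]/b.shape[0]),a.shape[0]))
# box at 2px/mm (col0 y=-170,row0 x=600); board: 600px over 300mm
c=np.hstack([b[:, :],a])[:,:]
print(a.shape,b.shape,c.shape); 
c=cv2.resize(c,(int(c.shape[1]*.82),int(c.shape[0]*.82))); print(c.shape,int(b.shape[1]*.82)); cv2.imwrite("pics/o1.png",c)
```

```text
j0 [574.7  32.2  58. ]
j1 [585.4 -75.5  58. ]
j2 [452.9 -72.5  58. ]
j3 [441.3  39.   58. ]
g1 [ 533.6 -154.7   58. ]
g2 [ 386.6 -123.    58. ]
bTL [ 554.  -227.1   72. ]
bTR [ 557.4 -340.6   72. ]
bBR [ 355.1 -350.1   72. ]
bBL [ 352.4 -234.4   72. ]
knobA [ 455.1 -214.8  114. ]
knobB [ 459.3 -354.4  114. ]
fenceCorner [581.6 180.5  32. ]
fenceEndL [544.6 355.1  32. ]
fenceEndB [330.9 131.1  32. ]
rail1 [481.2 262.7  54. ]
rail2 [385.2 243.2  54. ]
(600, 460, 3) (600, 500, 3) (600, 960, 3)
(491, 787, 3) 410
```

View pics/o1.png

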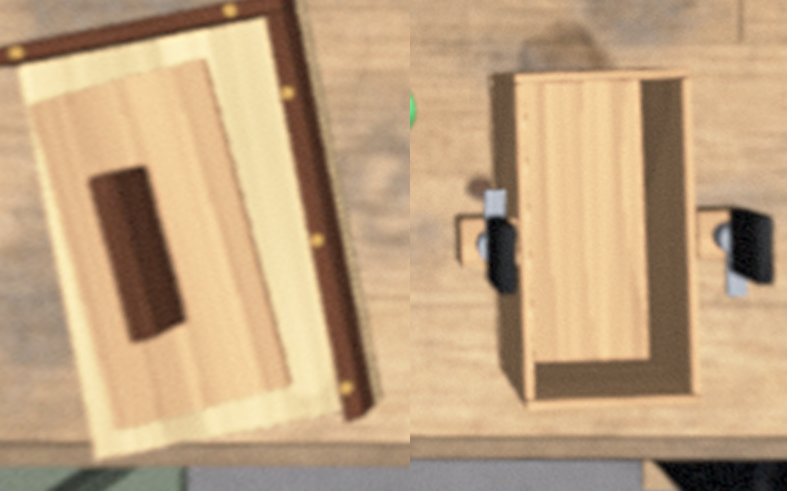

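jog_arm:
  increments: [8.5, 9.6, -14, 22, 0, 0, 0, 8.5, 9.6, -14, 22, 0, 0, 0, 8.5, 9.6, -14, 22, 0, 0, 0, 8.5, 9.6, -14, 22, 0, 0, 0, 8.5, 9.6, -14, 22, 0, 0, 0, 8.5, 9.6, -14, 22, 0, 0, 0, 8.5, 9.6, -14, 22, 0, 0, 0, 8.5, 9.6, -14, 22, 0, 0, 0]

```text
clock: 2.65
eef_pos: [575.9, 32.5, 201.2]
tool_rot: [3.141, 0.001, 0.0]
force: [-0.3, -0.4, -0.7]
width: 85.3
gripper_force: 0.0
```

```bash
cat > look.py <<'E'
import sys,json
from h import *
def look(n):
    s=ctrl.read_state(); p=ctrl.camera_params("wrist")
    cv2.imwrite(f"pics/{n}.png",ctrl.get_image("wrist")[:,:,::-1])
    json.dump({k:np.array(v).tolist() for k,v in p.items()},open(f"{n}.json","w"))
    print(round(s["clock"],2),s["eef_pos"].round(1),s["tool_rot"].round(3),"w",s["width"])
if __name__=="__main__": look(sys.argv[1])
E
python3 - <<'E'
from look import *
look("w2")
np.set_printoptions(precision=1,suppress=True)
print("press base",w("scene",380,243,0),w("scene",347,237,0))
def tri(a,b):
    (o1,d1),(o2,d2)=ray("scene",*a),ray("side",*b); d1/=np.linalg.norm(d1); d2/=np.linalg.norm(d2)
    t=np.linalg.lstsq(np.c_[d1,-d2],o2-o1,rcond=None)[0]; return o1+t[0]*d1,o2+t[1]*d2
print("ball",tri((368,105),(355,159)))
E
```

```text
2.65 [575.9  32.5 201.2] [3.141e+00 1.000e-03 0.000e+00] w 85.28456208188379
press base [ 626.8 -240.     0. ] [ 689.5 -187.3    0. ]
ball (array([ 623.9, -187.5,  350.4]), array([ 625. , -187.1,  352.4]))
```

View pics/w2.png

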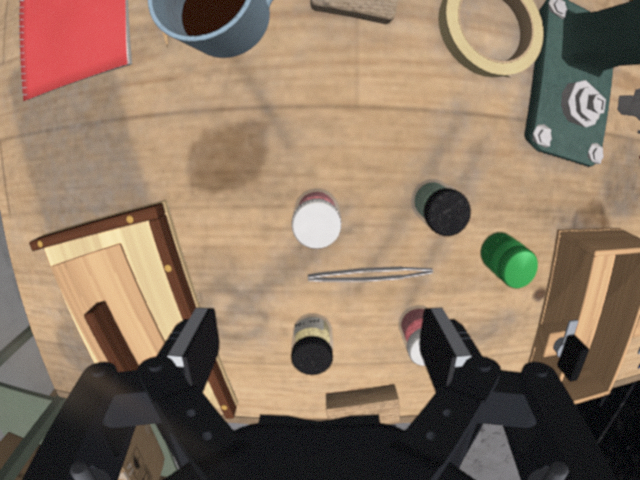

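The wrist view shows j0's lid at (317,226), j1's at (446,211) and j3's at (312,354). The tweezers lie at (370,273), and the press base and tape are to the upper right.

Run:
```python
from h import *
import json
np.set_printoptions(precision=1,suppress=True)
p=json.load(open("w2.json"))
for k,u,v,z in [("j0",317,226,58),("j1",446,211,58),("j3",312,354,58),("g1",516,266,58),("boxTL",572,251,72),("fenceCorner",161,206,32)]:
    print(k,w("wrist",u,v,z,p))
print(px("wrist",(575,32,0),p))
```

```text
j0 [573.   34.7  58. ]
j1 [586.4 -71.9  58. ]
j3 [448.2  39.6  58. ]
g1 [ 535.7 -149.2   58. ]
boxTL [ 554.9 -202.8   72. ]
fenceCorner [585.3 178.   32. ]
[320.1 206.8]
```

jog_arm:
  increments: [8.5, -0.2, -0.15, 5, 0, 0, 0, 8.5, -0.2, -0.15, 10, 0, 0, 0, 8.5, -0.2, -0.15, 14, 0, 0, 0, 8.5, -0.2, -0.15, 17, 0, 0, 0, 8.5, -0.2, -0.15, 18.3, 0, 0, 0, 8.5, -0.2, -0.15, 18.3, 0, 0, 0, 3.5, -0.2, -0.15, 18.3, 0, 0, 0, 3.5, -0.2, -0.15, 18.3, 0, 0, 0, 3.5, -0.2, -0.15, 18.3, 0, 0, 0, 3.5, -0.2, -0.15, 18.3, 0, 0, 0, 3.5, -0.2, -0.15, 18.3, 0, 0, 0, 3.5, -0.2, -0.15, 18.3, 0, 0, 0, 3.5, -0.2, -0.15, 18.3, 0, 0, 0]

```text
clock: 4.0
eef_pos: [575.4, 35.3, 20.4]
tool_rot: [3.142, -0.003, 0.001]
force: [-0.2, -0.4, 9.2]
width: 39.1
gripper_force: 59.7
```

jog_arm:
  increments: [3.5, 0, 0, -3, 0, 0, 0, 3.5, 0, 0, -8, 0, 0, 0, 3.5, -1, 0, -13, 0, 0, 0, 3.5, -4, 0, -18, 0, 0, 0, 3.5, -8, 2, -22, 0, 0, 0, 3.5, -12, 5, -25, 0, 0, 0, 3.5, -14.5, 9, -28, 0, 0, 0, 3.5, -14.5, 14, -28, 0, 0, 0, 3.5, -14.5, 19, -28, 0, 0, 0, 3.5, -14.5, 24, -28, 0, 0, 0, 3.5, -14.5, 29, -28, 0, 0, 0, 3.5, -14.5, 32.5, -28, 0, 0, 0, 3.5, -14.5, 32.5, -28, 0, 0, 0, 3.5, -14.5, 32.5, -28, 0, 0, 0, 3.5, -14.5, 32.5, -28, 0, 0, 0]

```text
clock: 5.5
eef_pos: [429.7, -288.3, 298.5]
tool_rot: [-3.14, -0.0, 0.003]
force: [-0.3, 0.1, -0.2]
width: 38.9
gripper_force: 61.0
```

```bash
python3 look.py w3
```

```text
5.5 [ 429.7 -288.3  298.5] [-3.14e+00 -0.00e+00  3.00e-03] w 38.88984034134516
```

View pics/w3.png

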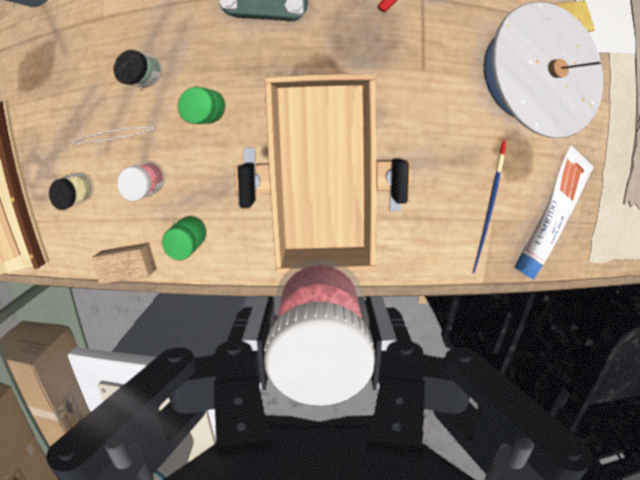

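The held jar is visible, with the box ahead of it. The outer rim corners are about (266,76), (376,75), (375,267) and (275,269), and the knob tops are at (247,184) and (399,181).

Run:
```python
from h import *
import json
from scipy.optimize import least_squares
np.set_printoptions(precision=1,suppress=True)
p=json.load(open("w3.json"))
for k,u,v,z in [("TL",266,76,72),("TR",376,75,72),("BR",375,267,72),("BL",275,269,72),("kA",247,184,114),("kB",399,181,114),("j2",134,184,58),("j3",66,193,58),("j1",131,68,58)]:
    print(k,w("wrist",u,v,z,p))
# refine via edges: sobel on ortho at z=72, report profile peaks
im=cv2.cvtColor(cv2.imread("pics/w3.png"),cv2.COLOR_BGR2GRAY).astype(np.float32)
pts=np.array([[-103,-54],[-103,54],[103,54],[103,-54]])
obs=np.array([[275,269],[375,267],[376,75],[266,76]],float) # order BL BR TR TL ; y sign below
L=np.array([[-103,54,72],[-103,-54,72],[103,-54,72],[103,54,72]])
def f(q):
    r=R.from_rotvec([0,0,q[2]]).apply(L)+[q[0],q[1],0]
    return np.concatenate([px("wrist",x,p)-o for x,o in zip(r,obs)])
s=least_squares(f,[455,-290,0.03]); print(s.x[:2],s.x[2].round(4),s.fun)
```

```text
TL [ 556.1 -235.2   72. ]
TR [ 557.6 -342.7   72. ]
BR [ 356.7 -348.3   72. ]
BL [ 354.1 -239.8   72. ]
kA [ 454.5 -222.2  114. ]
kB [ 457.8 -359.6  114. ]
j2 [449.2 -76.8  58. ]
j3 [443.3  27.4  58. ]
j1 [581.2 -80.3  58. ]
[ 455.8 -291.5] 0.0237 [ 0.3  2.1 -0.5  2.2  0.3 -2.4 -0.1 -1.3]
```

jog_arm:
  increments: [3.5, 4, 0.1, 5, 0, 0, 0, 3.5, 8, 0.1, 10, 0, 0, 0, 3.5, 9.6, 0.1, 14, 0, 0, 0, 3.5, 9.6, 0.1, 17, 0, 0, 0, 3.5, 9.6, 0.1, 20, 0, 0, 0, 3.5, 9.6, 0.1, 23, 0, 0, 0, 3.5, 9.6, 0.1, 25.5, 0, 0, 0, 3.5, 9.6, 0.1, 26.5, 0, 0, 0, 3.5, 9.6, 0.1, 27.1, 0, 0, 0, 3.5, 9.6, 0.1, 27.1, 0, 0, 0, 3.5, 9.6, 0.1, 27.1, 0, 0, 0]

```text
clock: 6.65
eef_pos: [526.6, -290.9, 28.6]
tool_rot: [3.141, -0.002, 0.002]
force: [-0.1, -0.4, -0.7]
width: 39.2
gripper_force: 61.0
```

jog_arm:
  increments: [3.5, 0, 0, 0.15, 0, 0, 0, 5.6, 0, 0, 0.15, 0, 0, 0, 5.6, 0, 0, 0.15, 0, 0, 0, 5.6, 0, 0, 0.15, 0, 0, 0, 5.6, 0, 0, 0.15, 0, 0, 0, 5.6, 0, 0, -2, 0, 0, 0, 5.6, 0, 0, -6, 0, 0, 0, 5.6, 0, 0, -11, 0, 0, 0, 8.5, -3, -3, -15, 0, 0, 0, 8.5, -7, -8, -15, 0, 0, 0, 8.5, -7, -13, -15, 0, 0, 0, 8.5, -7.4, -18, -15, 0, 0, 0, 8.5, -7.4, -21.8, -15, 0, 0, 0, 8.5, -7.4, -21.8, -15, 0, 0, 0, 8.5, -7.4, -21.8, -15, 0, 0, 0]

```text
clock: 8.15
eef_pos: [451.8, -71.8, 177.8]
tool_rot: [3.141, -0.001, 0.005]
force: [0.1, -0.8, -0.1]
width: 85.1
gripper_force: 0.0
```

```bash
python3 look.py w4
```

```text
8.15 [451.8 -71.8 177.8] [ 3.141e+00 -1.000e-03  5.000e-03] w 85.06571205020299
```

View pics/w4.png

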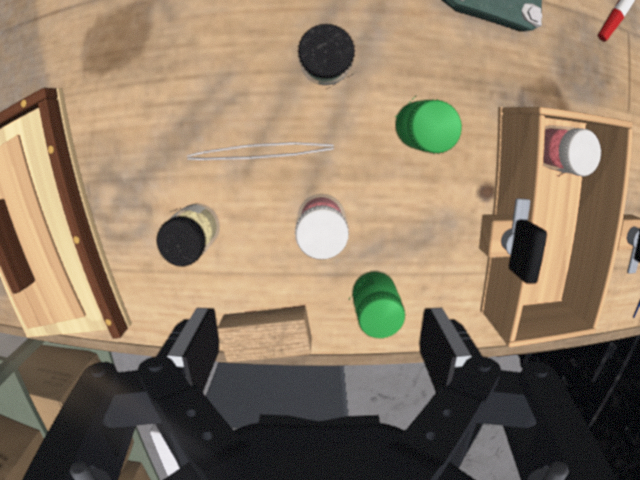

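j0 stands upright in the box at (579,152). j2's lid is at (321,231), j3's at (181,241), j1's at (327,51) and green g2's at (380,310).

Run:
```python
from h import *
import json
np.set_printoptions(precision=1,suppress=True)
p=json.load(open("w4.json"))
for k,u,v,z in [("j2",321,231,58),("j3",181,241,58),("j1",327,51,58),("g2",380,312,58),("placed",579,152,64)]:
    print(k,w("wrist",u,v,z,p))
```

```text
j2 [452.2 -72.6  58. ]
j3 [443.8  37.   58. ]
j1 [582.8 -76.   58. ]
g2 [ 383.5 -121.3   58. ]
placed [ 524.2 -284.    64. ]
```

jog_arm:
  increments: [8.5, 0, 0, 5, 0, 0, 0, 8.5, 0, 0, 10, 0, 0, 0, 8.5, 0, 0, 14, 0, 0, 0, 8.5, 0, 0, 15.9, 0, 0, 0, 8.5, 0, 0, 15.9, 0, 0, 0, 3.5, 0, 0, 15.9, 0, 0, 0, 3.5, 0, 0, 15.9, 0, 0, 0, 3.5, 0, 0, 15.9, 0, 0, 0, 3.5, 0, 0, 15.9, 0, 0, 0, 3.5, 0, 0, 15.9, 0, 0, 0, 3.5, 0, 0, 15.9, 0, 0, 0, 3.5, 0, 0, 12, 0, 0, 0, 3.5, 0, 0, 7, 0, 0, 0, 3.5, 0, 0, 2, 0, 0, 0, 3.5, 0, 4, 0, 0, 0, 0, 3.5, 1, 9, 0, 0, 0, 0, 3.5, 2, 14, 0, 0, 0, 0, 3.5, 2.7, 19, 0, 0, 0, 0, 3.5, 2.7, 21.9, 0, 0, 0, 0, 3.5, 2.7, 21.9, 0, 0, 0, 0]

```text
clock: 10.2
eef_pos: [477.3, -298.0, 176.6]
tool_rot: [3.139, 0.001, -0.007]
force: [-1.3, -0.0, -1.0]
width: 38.9
gripper_force: 60.8
```

jog_arm:
  increments: [3.5, 0, 0, 0, 0, 0, 0, 3.5, 0, 0, 4, 0, 0, 0, 3.5, 0, 0, 8, 0, 0, 0, 3.5, 0, 0, 11, 0, 0, 0, 3.5, 0, 0, 13, 0, 0, 0, 3.5, 0, 0, 14, 0, 0, 0, 3.5, 0, 0, 14.8, 0, 0, 0, 3.5, 0, 0, 15, 0, 0, 0, 3.5, 0, 0, 15, 0, 0, 0]

```text
clock: 11.1
eef_pos: [479.1, -291.7, 27.9]
tool_rot: [3.141, -0.001, 0.002]
force: [-1.0, -0.6, -0.8]
width: 38.6
gripper_force: 60.8
```

jog_arm:
  increments: [3.5, 0, 0, 0.1, 0, 0, 0, 5.6, 0, 0, 0.1, 0, 0, 0, 5.6, 0, 0, 0.1, 0, 0, 0, 5.6, 0, 0, 0.1, 0, 0, 0, 5.6, 0, 0, 0.1, 0, 0, 0, 5.6, 0, 0, -2, 0, 0, 0, 5.6, 0, 0, -6, 0, 0, 0, 5.6, 0, 0, -11, 0, 0, 0, 8.5, 0, -3, -15, 0, 0, 0, 8.5, 0, -8, -15, 0, 0, 0, 8.5, -2, -13, -15, 0, 0, 0, 8.5, -3.4, -18, -15, 0, 0, 0, 8.5, -3.4, -23, -15, 0, 0, 0, 8.5, -3.4, -28, -15, 0, 0, 0, 8.5, -3.4, -33, -15, 0, 0, 0, 8.5, -3.4, -33, -15, 0, 0, 0, 8.5, -3.4, -33, -15, 0, 0, 0, 8.5, -3.4, -33, -15, 0, 0, 0]

```text
clock: 12.9
eef_pos: [444.2, 36.5, 177.2]
tool_rot: [3.14, 0.0, -0.0]
force: [0.8, 0.0, -0.3]
width: 84.9
gripper_force: 0.0
```

Run:
```python
from look import *
look("w5")
im=cv2.imread("pics/w5.png"); p=json.load(open("w5.json"))
# dark lid blob near expected
e=px("wrist",(445,38,58),p); print(e)
g=cv2.cvtColor(im,cv2.COLOR_BGR2GRAY); m=np.zeros_like(g); cv2.circle(m,tuple(int(a) for a in e),45,255,-1)
b=((g<55)&(m>0)); v,u=np.nonzero(b); c=(u.min()+u.max())/2,(v.min()+v.max())/2
print(len(u),u.min(),u.max(),v.min(),v.max(),w("wrist",*c,58,p).round(1))
```

```text
12.9 [444.2  36.5 177.2] [ 3.14  0.   -0.  ] w 84.89032270472852
[317.73710322 230.45805982]
2064 290 340 207 257 [443.8  40.   58. ]
```

jog_arm:
  increments: [8.5, 0, -0.3, 5, 0, 0, 0, 8.5, 0, -0.3, 10, 0, 0, 0, 8.5, 0, -0.3, 14, 0, 0, 0, 8.5, 0, -0.3, 15.8, 0, 0, 0, 8.5, 0, -0.3, 15.8, 0, 0, 0, 3.5, 0, -0.3, 15.8, 0, 0, 0, 3.5, 0, -0.3, 15.8, 0, 0, 0, 3.5, 0, -0.3, 15.8, 0, 0, 0, 3.5, 0, -0.3, 15.8, 0, 0, 0, 3.5, 0, -0.3, 15.8, 0, 0, 0, 3.5, 0, -0.3, 15.8, 0, 0, 0, 3.5, 0, 0, 12, 0, 0, 0, 3.5, 0, 0, 7, 0, 0, 0, 3.5, 0, 0, 2, 0, 0, 0, 3.5, 0, 4, 0, 0, 0, 0, 3.5, 0, 9, 0, 0, 0, 0, 3.5, 0, 14, 0, 0, 0, 0, 3.5, 0, 18, 0, 0, 0, 0, 3.5, 0, 20, 0, 0, 0, 0, 3.5, 0, 20, 0, 0, 0, 0]

```text
clock: 14.95
eef_pos: [443.8, -165.9, 177.8]
tool_rot: [3.14, -0.001, -0.006]
force: [0.4, 0.9, -0.4]
width: 39.0
gripper_force: 61.2
```

jog_arm:
  increments: [3.5, -0.5, 5, 0, 0, 0, 0, 3.5, -1.3, 10, 0, 0, 0, 0, 3.5, -1.3, 12.8, 0, 0, 0, 0, 3.5, -1.3, 12.8, 0, 0, 0, 0, 3.5, -1.3, 12.8, 1, 0, 0, 0, 3.5, -1.3, 12.8, 5, 0, 0, 0, 3.5, -1.3, 12.8, 9, 0, 0, 0, 3.5, -1.3, 12.8, 12, 0, 0, 0, 3.5, -1.3, 12.8, 13.5, 0, 0, 0, 3.5, -1.3, 12.8, 14.6, 0, 0, 0, 3.5, -1.3, 12.8, 15, 0, 0, 0, 3.5, -1.3, 12.8, 15, 0, 0, 0]

```text
clock: 16.15
eef_pos: [432.2, -288.6, 27.7]
tool_rot: [-3.141, -0.001, 0.003]
force: [-0.3, 0.8, -0.2]
width: 39.4
gripper_force: 61.2
```

jog_arm:
  increments: [3.5, 0, 0, 0.1, 0, 0, 0, 5.6, 0, 0, 0.1, 0, 0, 0, 5.6, 0, 0, 0.1, 0, 0, 0, 5.6, 0, 0, 0.1, 0, 0, 0, 5.6, 0, 0, 0.1, 0, 0, 0, 5.6, 0, 0, -2, 0, 0, 0, 5.6, 0, 0, -6, 0, 0, 0, 5.6, 0, 0, -11, 0, 0, 0, 8.5, 0, -3, -15, 0, 0, 0, 8.5, 0, -8, -15, 0, 0, 0, 8.5, 0, -13, -15, 0, 0, 0, 8.5, 3, -17, -15, 0, 0, 0, 8.5, 7, -20, -15, 0, 0, 0, 8.5, 12, -21.4, -15, 0, 0, 0, 8.5, 15.2, -21.4, -15, 0, 0, 0, 8.5, 15.2, -21.4, -15, 0, 0, 0, 8.5, 15.2, -21.4, -15, 0, 0, 0, 8.5, 15.2, -21.4, -15, 0, 0, 0]

```text
clock: 17.95
eef_pos: [581.4, -75.9, 176.9]
tool_rot: [3.141, 0.002, 0.002]
force: [-0.2, 0.1, -0.3]
width: 85.1
gripper_force: 0.0
```

Run:
```python
from look import *
look("w6")
im=cv2.imread("pics/w6.png"); p=json.load(open("w6.json"))
e=px("wrist",(584,-75,58),p); print(e)
g=cv2.cvtColor(im,cv2.COLOR_BGR2GRAY); m=np.zeros_like(g); cv2.circle(m,tuple(int(a) for a in e),45,255,-1)
b=((g<55)&(m>0)); v,u=np.nonzero(b); c=(u.min()+u.max())/2,(v.min()+v.max())/2
print(len(u),u.min(),u.max(),v.min(),v.max(),w("wrist",*c,58,p).round(1))
```

```text
17.95 [581.4 -75.9 176.9] [3.141e+00 2.000e-03 2.000e-03] w 85.11555357366755
[318.81682002 227.97019265]
2074 294 344 199 251 [586.3 -75.1  58. ]
```

jog_arm:
  increments: [8.5, 0.4, 0, 5, 0, 0, 0, 8.5, 0.4, 0, 10, 0, 0, 0, 8.5, 0.4, 0, 14, 0, 0, 0, 8.5, 0.4, 0, 15.8, 0, 0, 0, 8.5, 0.4, 0, 15.8, 0, 0, 0, 3.5, 0.4, 0, 15.8, 0, 0, 0, 3.5, 0.4, 0, 15.8, 0, 0, 0, 3.5, 0.4, 0, 15.8, 0, 0, 0, 3.5, 0.4, 0, 15.8, 0, 0, 0, 3.5, 0.4, 0, 15.8, 0, 0, 0, 3.5, 0.4, 0, 15.8, 0, 0, 0, 3.5, 0, 0, 12, 0, 0, 0, 3.5, 0, 0, 7, 0, 0, 0, 3.5, -3, 0, 2, 0, 0, 0, 3.5, -7, 2, 0, 0, 0, 0, 3.5, -11, 5, 0, 0, 0, 0, 3.5, -15, 8, 0, 0, 0, 0, 3.5, -18, 11, 0, 0, 0, 0, 3.5, -19.7, 14, 0, 0, 0, 0, 3.5, -19.7, 14, 0, 0, 0, 0]

```text
clock: 20.0
eef_pos: [382.8, -220.7, 177.8]
tool_rot: [3.138, 0.002, -0.007]
force: [0.1, 0.3, -0.9]
width: 38.9
gripper_force: 60.9
```

jog_arm:
  increments: [3.5, 0, 4, 0, 0, 0, 0, 3.5, 0, 7.6, 0, 0, 0, 0, 3.5, 0, 7.6, 0, 0, 0, 0, 3.5, 0, 7.6, 1, 0, 0, 0, 3.5, 0, 7.6, 5, 0, 0, 0, 3.5, 0, 7.6, 9, 0, 0, 0, 3.5, 0, 7.6, 10.5, 0, 0, 0, 3.5, 0, 7.6, 10.5, 0, 0, 0]

```text
clock: 20.8
eef_pos: [385.7, -289.0, 70.3]
tool_rot: [-3.138, 0.004, 0.005]
force: [-0.9, 0.3, 0.4]
width: 39.3
gripper_force: 60.9
```

jog_arm:
  increments: [3.5, -0.15, 0.1, 1.5, 0, 0, 0, 3.5, -0.15, 0.1, 3, 0, 0, 0, 3.5, -0.15, 0.1, 4, 0, 0, 0, 3.5, -0.15, 0.1, 4.4, 0, 0, 0, 3.5, -0.15, 0.1, 4.4, 0, 0, 0, 5.6, -0.15, 0.1, 4.4, 0, 0, 0, 5.6, -0.15, 0.1, 4.4, 0, 0, 0, 5.6, -0.15, 0.1, 4.4, 0, 0, 0, 5.6, -0.15, 0.1, 4.4, 0, 0, 0, 5.6, 0, 0, 2, 0, 0, 0, 5.6, 0, 0, -3, 0, 0, 0, 5.6, 0, 0, -8, 0, 0, 0, 5.6, 0, 0, -13, 0, 0, 0, 5.6, 0, -4, -17, 0, 0, 0, 5.6, 0, -9, -20, 0, 0, 0, 5.6, 0, -13, -20, 0, 0, 0, 5.6, 0, -13, -20, 0, 0, 0, 5.6, 0, -13, -20, 0, 0, 0]

```text
clock: 22.6
eef_pos: [386.4, -161.3, 272.8]
tool_rot: [3.14, -0.001, 0.004]
force: [1.1, -0.3, 0.1]
width: 56.1
gripper_force: 0.0
```

Run:
```python
from look import *
look("w7")
for n in("scene","side"): cv2.imwrite(f"pics/{n}7.png",ctrl.get_image(n)[:,:,::-1])
a=cv2.imread("pics/w7.png"); b=cv2.imread("pics/scene7.png")
cv2.imwrite("pics/m7.png",np.hstack([a[60:460,240:640],cv2.resize(b[180:480,80:380],(400,400))]))
```

```text
22.6 [ 386.4 -161.3  272.8] [ 3.14e+00 -1.00e-03  4.00e-03] w 56.149770031178456
```

View pics/m7.png

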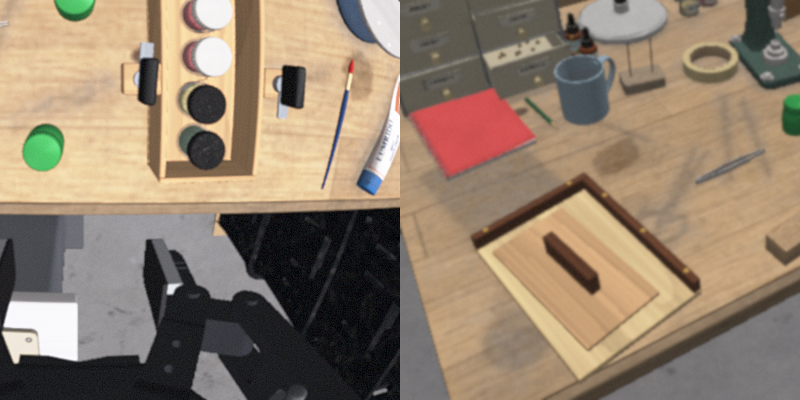

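All four jars stand upright in the box in one row. The mug and tape are untouched, and the cover lies loose on the board, clear of both fences.

jog_arm:
  increments: [5.0, 4, -3, 0, 0, 0, 0, 5.0, 7, -8, 0, 0, 0, 0, 5.0, 7, -13, 0, 0, 0, -2, 5.0, 7, -18, 0, 0, 0, -4, 5.0, 7, -23, 0, 0, 0, -6, 5.0, 6, -28, 0, 0, 0, -8, 5.0, 5, -33, 0, 0, 0, -10, 5.0, 4.5, -38, 0, 0, 0, -11.5, 5.0, 4, -41.4, 1, 0, 0, -11.5, 5.0, 4, -41.4, 1, 0, 0, -11.5, 5.0, 4, -41.4, 1, 0, 0, -11.5, 5.0, 4, -41.4, 1, 0, 0, -11.5]

```text
clock: 23.95
eef_pos: [426.7, 249.9, 261.6]
tool_rot: [3.14, 0.001, 0.199]
force: [0.2, 0.1, -0.6]
width: 50.0
gripper_force: 0.0
```

```bash
python3 look.py w8
```

```text
23.95 [426.7 249.9 261.6] [3.14e+00 1.00e-03 1.99e-01] w 49.973555066167116
```

View pics/w8.png

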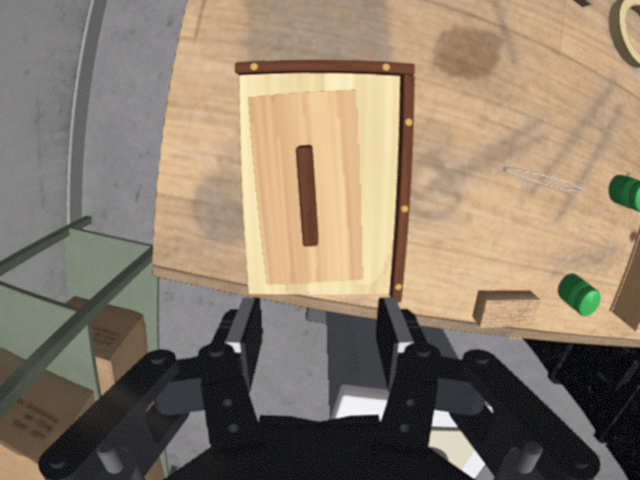

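The cover plate's corners are at about (249,96), (356,90), (363,281) and (267,285). The rail's top runs from (305,147) to (311,245). The fence's outer corner is at (414,65), with fence ends at (236,66) and (398,300).

Run:
```python
from h import *
import json
from scipy.optimize import least_squares
np.set_printoptions(precision=1,suppress=True)
p=json.load(open("w8.json"))
for k,u,v,z in [("corner",414,65,32),("shortEnd",236,64,32),("longEndOuter",402,300,32),("longEndInner z10",393,299,10),("innerC z10",400,75,10),("innerShort z10",241,75,10),("bdBL",248,296,10),("rail1",305,146,54),("rail2",311,245,54)]:
    print(k,w("wrist",u,v,z,p))
L=np.array([[104,55,22],[104,-55,22],[-104,-55,22],[-104,55,22]]); obs=np.array([[249,96],[356,90],[363,281],[267,285.]])
def f(q):
    r=R.from_rotvec([0,0,q[2]]).apply(L)+[q[0],q[1],0]
    return np.concatenate([px("wrist",x,p)-o for x,o in zip(r,obs)])
s=least_squares(f,[433,253,.2]); print("cover",s.x[:2],s.x[2].round(4),s.fun)
# ortho in board-ish frame at z=22 for fence edges, 2.0 px/mm
im=cv2.imread("pics/w8.png")
c,sn=np.cos(.2),np.sin(.2)
def ortho(z,S=2.0,W=230,H=290):
    i,j=np.mgrid[0:H*S,0:W*S]; a=(H/2-i/S); b=(W/2-j/S)
    X=440+c*a-sn*b; Y=245+sn*a+c*b
    E=np.array(p["extrinsics"]); P=np.stack([X,Y,np.full_like(X,z)],-1)@E[:3,:3].T+E[:3,3]
    r=np.hypot(P[...,0],P[...,1]); t=np.arctan2(r,P[...,2])
    return cv2.remap(im,(p["cx"]+p["fx"]*t*P[...,0]/r).astype(np.float32),(p["cy"]+p["fy"]*t*P[...,1]/r).astype(np.float32),cv2.INTER_CUBIC)
o=ortho(10); cv2.imwrite("pics/o8.png",o); print(o.shape)
```

```text
corner [583.3 185.1  32. ]
shortEnd [548.4 359.   32. ]
longEndOuter [331.4 133.8  32. ]
longEndInner z10 [320.5 137.5  10. ]
innerC z10 [573.  192.9  10. ]
innerShort z10 [539.7 356.7  10. ]
bdBL [290.1 310.1  10. ]
rail1 [479.6 274.4  54. ]
rail2 [384.4 250.   54. ]
cover [430.3 262.2] 0.2547 [-0.3  1.1  0.8 -0.  -0.2 -1.  -0.4 -0.2]
(580, 460, 3)
```

View pics/o8.png

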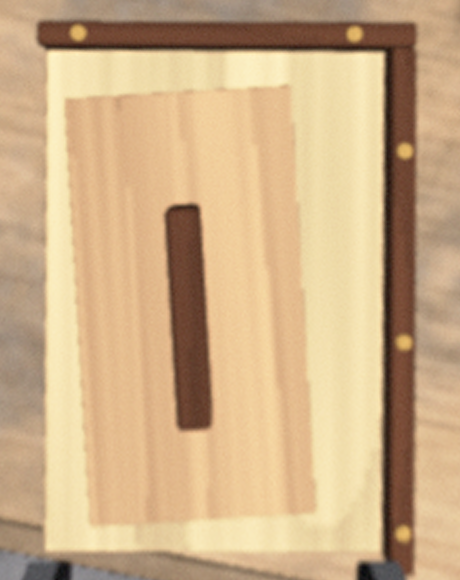

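jog_arm:
  increments: [5.0, 0.7, -1.1, 5, 0, 0, -3.1, 5.0, 0.7, -1.1, 10, 0, 0, -3.1, 5.0, 0.7, -1.1, 15, 0, 0, -3.1, 5.0, 0.7, -1.1, 18, 0, 0, -3.1, 5.0, 0.7, -1.1, 18, 0, 0, -3.1, 5.0, 0.7, -1.1, 18, 0, 0, -3.1]

```text
clock: 24.6
eef_pos: [431.3, 263.5, 82.8]
tool_rot: [3.141, -0.0, 0.254]
force: [0.3, 0.9, 0.9]
width: 49.9
gripper_force: 0.0
```

Run:
```python
from look import *
look("w9")
p=json.load(open("w9.json")); print(rows([431.5,262.2,28],0.253))
im=cv2.imread("pics/w9.png")
for X in [(380.3,250,54),(479,275,54)]: print(px("wrist",X,p))
g=cv2.cvtColor(im,cv2.COLOR_BGR2HSV); b=((im.max(2)<110)&(g[...,1]>100)).astype(np.uint8)
n,l,st,ce=cv2.connectedComponentsWithStats(b); 
for i in range(1,n):
    if st[i,4]>800:
        q=np.argwhere(l==i)[:,::-1].astype(np.float32); print(st[i],cv2.minAreaRect(q))
```

```text
24.6 [431.3 263.5  82.8] [ 3.141 -0.     0.254] w 49.91634578201076
(array([-0.09,  0.2 ,  5.58]), array([-0.04, -0.13,  0.09]))
[320.55310557 365.84857505]
[322.22884843 188.70677293]
[  199    17   323   344 14888] ((419.50872802734375, 121.35533142089844), (427.47552490234375, 245.41722106933594), 52.249568939208984)
[ 305  180   32  181 5226] ((320.4999694824219, 269.9999694824219), (30.999996185302734, 179.99996948242188), 0.0)
[ 577  431   63   49 1084] ((609.4552001953125, 456.4620666503906), (48.00029373168945, 61.287567138671875), 85.2363510131836)
```

jog_arm:
  increments: [5.0, 0, 0.05, 3, 0, 0, 0, 5.0, 0, 0.05, 5, 0, 0, 0, 5.0, 0, 0.05, 5.5, 0, 0, 0, 5.0, 0, 0.05, 5.5, 0, 0, 0, 1, 0, 0.05, 5.5, 0, 0, 0, 1, 0, 0.05, 5.5, 0, 0, 0, 1, 0, 0.05, 5.5, 0, 0, 0, 1, 0, 0.05, 5.5, 0, 0, 0, 1, 0, 0.05, 5.5, 0, 0, 0, 1, 0, 0.05, 5.5, 0, 0, 0, 1, 0, 0.05, 5.5, 0, 0, 0]

```text
clock: 25.75
eef_pos: [431.5, 264.0, 28.7]
tool_rot: [-3.142, -0.002, 0.256]
force: [-0.5, -1.2, 7.4]
width: 14.7
gripper_force: 60.0
```

Run:
```python
from h import *
s=ctrl.read_state(); print(s["clock"],s["eef_pos"],s["tool_rot"],s["width"],s["force"])
c=np.array([461.3,226.0]);print(rows([*c,s["eef_pos"][2]],0.198))
```

```text
25.75 [431.5382347  264.04515279  28.68772556] [-3.14158927e+00 -2.39020643e-03  2.56003299e-01] 14.695720530229192 [-0.52231223 -1.18065647  7.43114735]
(array([1.92, 4.43, 0.  ]), array([-0.  , -0.14,  3.32]))
```

jog_arm:
  increments: [1, 0.2, 0.6, 0, 0, 0, 0.8, 1, 0.4, 1.2, 0, 0, 0, 1.6, 1, 0.7, 1.8, 0, 0, 0, 2.4, 1, 0.9, 2.4, 0, 0, 0, 3.2, 1, 1.2, 3, 0, 0, 0, 3.3, 1, 1.4, 3.5, 0, 0, 0, 3.3, 1, 1.5, 3.9, 0, 0, 0, 3.3, 1, 1.5, 3.9, 0, 0, 0, 3.3, 1, 1.5, 3.9, 0, 0, 0, 3.3]

```text
clock: 26.65
eef_pos: [455.8, 232.1, 28.7]
tool_rot: [-3.138, -0.003, 0.199]
force: [-0.2, 3.7, 5.8]
width: 15.0
gripper_force: 59.9
```

```bash
python3 look.py w10
python3 - <<'E'
from h import *
import json
p=json.load(open("w10.json")); im=cv2.imread("pics/w10.png")
cv2.imwrite("pics/c10.png",im[0:420,120:520])
print(rows([461.3,226.0,28.7],0.198))
E
```

```text
26.65 [455.8 232.1  28.7] [-3.138e+00 -3.000e-03  1.990e-01] w 14.984667492857293
(array([ 0.42,  0.7 , -0.  ]), array([-0.2 , -0.17,  0.07]))
```

View pics/c10.png

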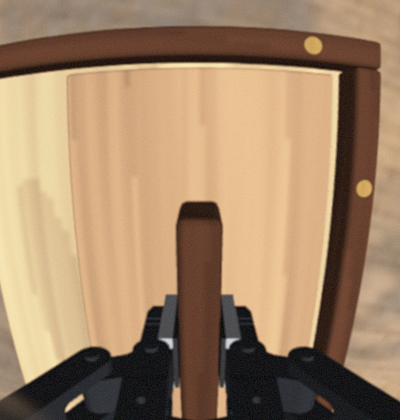

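The cover is now parallel to the fences with thin gaps of about 3 mm, at row 67 (top fence) and column 335 (right fence).

jog_arm:
  increments: [1, 0.1, 0.15, 0, 0, 0, 0, 1, 0.2, 0.3, 0, 0, 0, 0, 1, 0.3, 0.45, 0, 0, 0, 0, 1, 0.4, 0.6, 0, 0, 0, 0, 1, 0.5, 0.7, 0, 0, 0, 0, 1, 0.5, 0.7, 0, 0, 0, 0, 1, 0.5, 0.7, 0, 0, 0, 0]

```text
clock: 27.4
eef_pos: [459.6, 227.8, 28.8]
tool_rot: [-3.136, -0.001, 0.201]
force: [-7.1, 5.7, 8.8]
width: 14.8
gripper_force: 60.3
```

jog_arm:
  increments: [1, 0.1, 0.1, 0, 0, 0, 0, 1, 0.2, 0.2, 0, 0, 0, 0, 1, 0.3, 0.3, 0, 0, 0, 0, 1, 0.3, 0.3, 0, 0, 0, 0, 1, 0.3, 0.3, 0, 0, 0, 0]

```text
clock: 27.9
eef_pos: [459.6, 227.7, 28.9]
tool_rot: [-3.132, 0.003, 0.203]
force: [-14.8, 9.0, 13.5]
width: 14.8
gripper_force: 61.0
```

```bash
python3 look.py w11
python3 - <<'E'
import cv2
im=cv2.imread("pics/w11.png")
cv2.imwrite("pics/c11.png",im[0:420,120:520])
E
```

```text
27.9 [459.6 227.7  28.9] [-3.132e+00  3.000e-03  2.030e-01] w 14.839210589190309
```

View pics/c11.png

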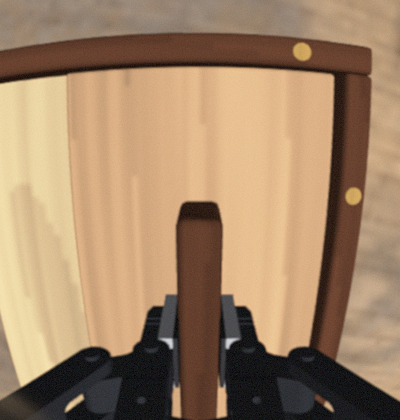

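The plate now sits against both fences with no gaps, its corner at (333,73) in the crop.

jog_arm:
  increments: [1, -0.25, -0.25, -0.1, 0, 0, 0, 1, -0.35, -0.35, -0.1, 0, 0, 0, 5, -0.35, -0.35, -0.1, 0, 0, 0, 5, -0.35, -0.35, -0.1, 0, 0, 0, 5, -0.35, -0.35, -0.1, 0, 0, 0, 5, -0.35, -0.35, -0.1, 0, 0, 0, 5, -0.35, -0.35, -0.1, 0, 0, 0, 5, -0.5, -0.5, -3, 0, 0, 0, 5, -0.5, -0.5, -8, 0, 0, 0, 5, -0.5, -0.5, -8, 0, 0, 0, 5, -0.5, -0.5, -8, 0, 0, 0]

```text
clock: 29.05
eef_pos: [459.7, 225.5, 108.3]
tool_rot: [-3.142, -0.002, 0.198]
force: [-0.7, -0.3, -0.4]
width: 49.9
gripper_force: 0.0
```

```bash
python3 look.py w12
python3 - <<'E'
import cv2,numpy as np
im=cv2.imread("pics/w12.png")
cv2.imwrite("pics/c12.png",im[0:480,60:560])
E
```

```text
29.05 [459.7 225.5 108.3] [-3.142e+00 -2.000e-03  1.980e-01] w 49.86409354735628
```

View pics/c12.png

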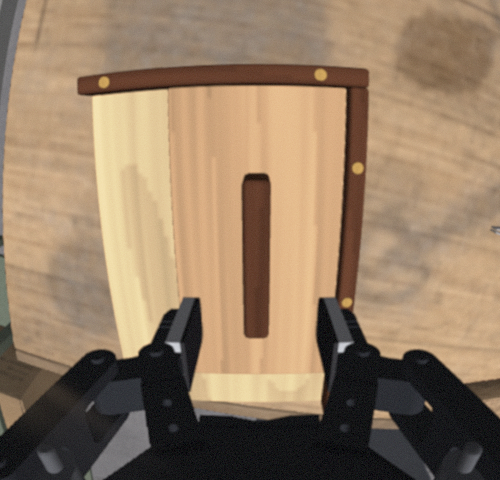

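The cover is snug and square in the corner and the fingers are clear. Its rail spans rows 173–338 at column 257 of the crop. Next I measure the rail numerically for the regrasp.

```bash
cat > rail.py <<'E'
from look import *
def rail(n,z=54):
    p=json.load(open(f"{n}.json")); im=cv2.imread(f"pics/{n}.png"); g=cv2.cvtColor(im,cv2.COLOR_BGR2HSV)
    b=((im.max(2)<120)&(g[...,1]>90)).astype(np.uint8)
    N,l,st,ce=cv2.connectedComponentsWithStats(b)
    for i in range(1,N):
        x,y,wd,h,a=st[i]
        if a>600 and h>2.5*wd and abs(ce[i][0]-320)<120 and wd<60:
            q=np.argwhere(l==i); 
            def mid(v): c=q[np.abs(q[:,0]-v)<3][:,1]; return (c.min()+c.max())/2
            t,bm=y,y+h-1
            # use width mid-lines near both ends; the far end top face edge lies near the visible end
            e=[w("wrist",mid(v),v,z,p) for v in (t+12,bm-4)]; ends=[w("wrist",mid(t+12),t,z,p),w("wrist",mid(bm-4),bm,z,p)]
            d=e[0]-e[1]; print("blob",st[i],"yaw",np.arctan2(d[1],d[0]).round(4),"ends",ends[0].round(1),ends[1].round(1),"len",np.linalg.norm(ends[0]-ends[1]).round(1),"mid",((ends[0]+ends[1])/2).round(1))
if __name__=="__main__":
    if len(sys.argv)>2: look(sys.argv[1])
    rail(sys.argv[1])
E
python3 rail.py w12; python3 rail.py w9
```

```text
blob [ 302  173   28  165 4253] yaw 0.1946 ends [511.3 238.4  54. ] [411.1 218.7  54. ] len 102.1 mid [461.2 228.6  54. ]
blob [ 305  180   32  181 5316] yaw 0.2588 ends [482.8 276.8  54. ] [384.5 250.8  54. ] len 101.7 mid [433.7 263.8  54. ]
```

jog_arm:
  increments: [5.0, 0.13, -0.25, 4, 0, 0, 0, 5.0, 0.13, -0.25, 6.5, 0, 0, 0, 5.0, 0.13, -0.25, 7.8, 0, 0, 0, 5.0, 0.13, -0.25, 8, 0, 0, 0, 5.0, 0.13, -0.25, 8, 0, 0, 0, 1, 0.13, -0.25, 8, 0, 0, 0, 1, 0.13, -0.25, 8, 0, 0, 0, 1, 0.13, -0.25, 8, 0, 0, 0, 1, 0.13, -0.25, 8, 0, 0, 0, 1, 0.13, -0.25, 8, 0, 0, 0, 1, 0.13, -0.25, 8, 0, 0, 0]

```text
clock: 30.2
eef_pos: [460.4, 228.4, 28.4]
tool_rot: [-3.141, -0.002, 0.198]
force: [-0.1, -0.3, 6.1]
width: 15.0
gripper_force: 59.8
```

```bash
python3 rail.py w13 1
```

```text
30.2 [460.4 228.4  28.4] [-3.141e+00 -2.000e-03  1.980e-01] w 15.023431955364131
blob [ 291  204   53  221 8934] yaw 0.1959 ends [513.3 239.7  54. ] [416.7 220.6  54. ] len 98.5 mid [465.  230.1  54. ]
```

jog_arm:
  increments: [1, 0, 0, -1.5, 0, 0, 0, 1, 0, 0, -5, 0, 0, 0, 1, 0, 0, -9.5, 0, 0, 0, 1, 0, 0, -14, 0, 0, 0, 1, -0.5, 2.5, -17, 0, 0, 0.5, 1, -1.4, 6.5, -18, 0, 0, 1.3, 1, -2.2, 10.5, -18, 0, 0, 2.1, 1, -3, 14.5, -18, 0, 0, 2.9, 1, -3.9, 18.5, -18, 0, 0, 3.7, 1, -4.7, 22.5, -18, 0, 0, 4.5, 1, -5.5, 26.5, -18, 0, 0, 5.3, 1, -6.4, 30.5, -18, 0, 0, 6.1, 1, -7.2, 34.5, -18, 0, 0, 6.9, 1, -8, 38.5, -18, 0, 0, 7.7, 1, -8.9, 42.5, -18, 0, 0, 8.5, 1, -9.7, 46.5, -18, 0, 0, 9.3, 1, -10.2, 49, -18, 0, 0, 10, 1, -10.6, 50.8, -18, 0, 0, 10, 1, -10.6, 50.8, -18, 0, 0, 10, 1, -10.6, 50.8, -18, 0, 0, 10]

```text
clock: 32.25
eef_pos: [455.6, -290.0, 207.1]
tool_rot: [-3.141, 0.0, 0.024]
force: [0.6, 1.6, -1.5]
width: 14.9
gripper_force: 59.0
```

Run:
```python
from look import *
look("w14")
s=ctrl.read_state(); print(s["force"],s["width"])
p=json.load(open("w14.json"))
for X in [(455.8+103*a-54*b*.024,-291.5+103*a*.024+54*b,72) for a in(1,-1) for b in (1,-1)]: print(px("wrist",X,p).round(0))
im=cv2.imread("pics/w14.png"); im2=ctrl.get_image("scene")[:,:,::-1]
cv2.imwrite("pics/m14.png",np.hstack([im[0:480,120:520],im2[60:360,330:580].repeat(1,0) if 0 else cv2.resize(im2[60:360,330:580],(400,480))]))
```

```text
32.25 [ 455.6 -290.   207.1] [-3.141  0.     0.024] w 14.923732833344848
[ 0.3539081  -0.65617646 -1.56409275] 14.87129000689536
[249.  93.]
[395.  93.]
[261. 336.]
[382. 336.]
```

Run:
```python
from h import *
import json
from scipy.optimize import minimize
def fit(n,x0,skipnear):
    p=json.load(open(f"{n}.json")); im=cv2.GaussianBlur(cv2.imread(f"pics/{n}.png"),(0,0),1.0).astype(np.float32)
    E=np.array(p["extrinsics"])
    def proj(P):
        c=P@E[:3,:3].T+E[:3,3]; r=np.hypot(c[:,0],c[:,1]); t=np.arctan2(r,c[:,2])
        return np.c_[p["cx"]+p["fx"]*t*c[:,0]/r,p["cy"]+p["fy"]*t*c[:,1]/r].astype(np.float32)
    def samp(P): q=proj(P); return cv2.remap(im,q[:,0].copy(),q[:,1].copy(),cv2.INTER_LINEAR)[:,0]
    S=[]
    for hx,hy in((103,54),(97,48)):
        for t in np.linspace(-.95,.95,60):
            if abs(t)>.25: S+= [(t*hx,hy,0,1),(t*hx,-hy,0,-1)]
            S+= [(hx,t*hy,1,0)]+([] if skipnear else [(-hx,t*hy,-1,0)])
    S=np.array(S)
    def cost(q,h=1.5):
        Rm=np.array([[np.cos(q[2]),-np.sin(q[2])],[np.sin(q[2]),np.cos(q[2])]])
        f=lambda k:samp(np.c_[(S[:,:2]+k*h*S[:,2:])@Rm.T+q[:2],np.full(len(S),72.)])
        return -np.minimum(np.abs(f(1)-f(-1)).sum(1),120).mean()
    best=min(((cost([x,y,a]),x,y,a) for x in x0[0]+np.arange(-6,6.1,1) for y in x0[1]+np.arange(-6,6.1,1) for a in np.arange(.0,.05,.006)))
    r=minimize(cost,best[1:],method="Nelder-Mead",options=dict(initial_simplex=np.array(best[1:])+np.array([[0,0,0],[1,0,0],[0,1,0],[0,0,.005]])))
    print(n,r.x.round(4),r.fun,cost([455.8,-291.5,.024]))
fit("w3",(456,-291),True); fit("w3",(456,-291),False); fit("w1",(456,-291),False); fit("w7",(456,-291),False)
```

```text
w3 [ 4.498684e+02 -2.919147e+02  3.690000e-02] -95.56242370605469 -80.107994
w3 [ 4.541713e+02 -2.918607e+02  3.590000e-02] -81.05174255371094 -70.278786
w1 [ 4.528968e+02 -2.869104e+02  3.170000e-02] -70.01789093017578 -59.205315
w7 [ 4.540467e+02 -2.910334e+02  3.310000e-02] -81.97938537597656 -72.45197
```

jog_arm:
  increments: [1, -0.1, 0.15, 2, 0, 0, -0.3, 1, -0.1, 0.15, 5, 0, 0, -0.3, 1, -0.1, 0.15, 8, 0, 0, -0.3, 1, -0.1, 0.15, 10, 0, 0, -0.3, 1, -0.1, 0.15, 10.8, 0, 0, -0.3, 1, -0.1, 0.15, 11.2, 0, 0, -0.3, 1, -0.1, 0.15, 11.4, 0, 0, -0.3, 1, -0.1, 0.15, 11.6, 0, 0, -0.3, 1, -0.1, 0.15, 11.8, 0, 0, -0.3, 1, -0.1, 0.15, 11.8, 0, 0, -0.3]

```text
clock: 33.35
eef_pos: [455.2, -292.3, 89.6]
tool_rot: [3.141, -0.0, 0.029]
force: [0.2, 0.3, -1.9]
width: 14.8
gripper_force: 58.9
```

jog_arm:
  increments: [1, 0, 0, 0.1, 0, 0, 0, 1, 0, 0, 0.2, 0, 0, 0, 1, 0, 0, 0.3, 0, 0, 0, 1, 0, 0, 0.4, 0, 0, 0, 1, 0, 0, 0.5, 0, 0, 0, 1, 0, 0, 0.6, 0, 0, 0, 1, 0, 0, 0.6, 0, 0, 0]

```text
clock: 34.05
eef_pos: [455.1, -292.2, 84.4]
tool_rot: [3.141, 0.0, 0.029]
force: [-3.5, 1.2, 8.1]
width: 15.3
gripper_force: 60.6
```

jog_arm:
  increments: [1, -0.1, 0, 0.55, 0, 0, 0, 1, -0.1, 0, 0.5, 0, 0, 0, 4.5, -0.1, 0, 0, 0, 0, 0, 4.5, -0.1, 0, 0, 0, 0, 0, 4.5, -0.1, 0, 0, 0, 0, 0, 4.5, -0.1, 0, 0, 0, 0, 0, 4.5, -0.1, 0, 0, 0, 0, 0, 4.5, 0, 0, -2, 0, 0, 0, 4.5, 0, 0, -6, 0, 0, 0, 4.5, 0, 0, -11, 0, 0, 0, 4.5, 0, 0, -15, 0, 0, 0, 4.5, 0, 0, -15, 0, 0, 0, 4.5, 0, 0, -15, 0, 0, 0]

```text
clock: 35.35
eef_pos: [455.1, -292.5, 233.7]
tool_rot: [3.141, -0.001, 0.029]
force: [-0.5, -0.1, -1.4]
width: 45.1
gripper_force: 0.0
```

Run:
```python
from rail import *
look("w15"); rail("w15",110)
p=json.load(open("w15.json")); im=cv2.imread("pics/w15.png")
for nm,X in(("A",(453.5,-219.5,114)),("B",(457.5,-363.5,114))):
    e=px("wrist",X,p); m=np.zeros(im.shape[:2],np.uint8); cv2.circle(m,tuple(int(a) for a in e),60,1,-1)
    b=((im.max(2)<60)&(m>0)).astype(np.uint8); n,l,st,ce=cv2.connectedComponentsWithStats(b); i=1+np.argmax(st[1:,4])
    q=np.argwhere(l==i)[:,::-1].astype(np.float32); print(nm,e.round(0),st[i])
    W=np.array([w("wrist",*a,114,p)[:2] for a in q]); print(W.mean(0).round(1),W.min(0).round(1),W.max(0).round(1)); (c,s,a)=cv2.minAreaRect(W.astype(np.float32)); print("rect",np.round(c,1),np.round(s,1),round(a,1))
```

```text
35.35 [ 455.1 -292.5  233.7] [ 3.141e+00 -1.000e-03  2.900e-02] w 45.08719410386727
blob [ 308  163   21  128 2437] yaw 0.0284 ends [ 505.4 -290.1  110. ] [ 405.1 -293.   110. ] len 100.4 mid [ 455.2 -291.6  110. ]
A [223. 231.] [217 201  20  55 954]
[ 456.  -222.3] [ 434.  -230.2] [ 476.9 -214.1]
rect [ 455.4 -222. ] [15.  43.3] 87.7
B [414. 231.] [398 200  22  55 983]
[ 460.6 -359.2] [ 439.  -367.4] [ 481.5 -350.7]
rect [ 460.2 -359.2] [42.6 15.8] 2.5
```

View pics/w15.png

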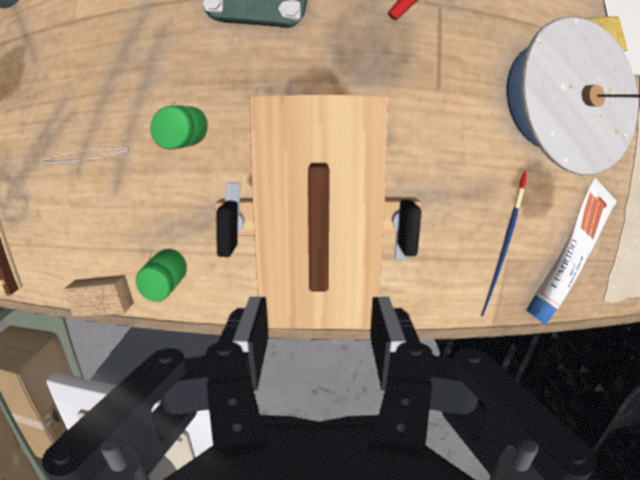

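The cover sits home on the box, with its rail centred at (318,227). The knobs are at (227,228) and (409,228), both still open.

jog_arm:
  increments: [4, 0.07, -4, 0, 0, 0, 2, 4, 0.07, -7.27, 2, 0, 0, 2.5, 4, 0.07, -7.27, 6, 0, 0, 2.5, 4, 0.07, -7.27, 10, 0, 0, 2.5, 4, 0.07, -7.27, 13, 0, 0, 2.5, 4, 0.07, -7.27, 14, 0, 0, 2.5, 4, 0.07, -7.27, 14, 0, 0, 2.5, 0.5, 0.07, -7.27, 14, 0, 0, 2.5, 0.5, 0.07, -7.27, 14, 0, 0, 2.5, 0.5, 0.07, -7.27, 14, 0, 0, 2.5, 0.5, 0.07, -7.27, 14, 0, 0, 2.5, 0.5, 0.07, -7.27, 14, 0, 0, 2.5, 0.5, 0.07, -7.27, 14, 0, 0, 2.5]

```text
clock: 36.7
eef_pos: [454.6, -219.8, 94.6]
tool_rot: [3.14, -0.002, -0.014]
force: [-0.5, 0.3, 5.9]
width: 10.5
gripper_force: 60.5
```

```bash
python3 -c "
from h import *
s=ctrl.read_state();print(s['qpos'].round(2),s['eef_pos'],s['tool_rot'],s['force'],s['torque'])"
```

```text
[ 0.8   0.71 -0.61  2.03  0.69  0.62 -1.87] [ 454.55658634 -219.79149127   94.63083167] [ 3.14044122e+00 -2.31521910e-03 -1.44998681e-02] [-0.47103657  0.25413778  5.86261595] [ 0.15143422  0.14653974 -0.02737125]
```

jog_arm:
  increments: [0.5, 0, 0, 0, 0, 0, 7, 0.5, 0, 0, 0, 0, 0, 14, 0.5, 0, 0, 0, 0, 0, 21, 0.5, 0, 0, 0, 0, 0, 28, 0.5, 0, 0, 0, 0, 0, 35, 0.5, 0, 0, 0, 0, 0, 42, 0.5, 0, 0, 0, 0, 0, 49, 0.5, 0, 0, 0, 0, 0, 56, 0.5, 0, 0, 0, 0, 0, 62, 0.5, 0, 0, 0, 0, 0, 68, 0.5, 0, 0, 0, 0, 0, 73, 0.5, 0, 0, 0, 0, 0, 76, 0.5, 0, 0, 0, 0, 0, 76, 0.5, 0, 0, 0, 0, 0, 76]

```text
clock: 38.1
eef_pos: [452.6, -222.1, 94.6]
tool_rot: [3.14, -0.003, -1.343]
force: [-3.1, -5.2, 8.5]
width: 10.8
gripper_force: 60.8
```

```bash
python3 -c "
from h import *
s=ctrl.read_state();print(s['qpos'].round(2),s['eef_pos'],s['tool_rot'],s['force'],s['torque'],s['width'])"
```

```text
[ 0.56  0.64 -0.24  2.04  0.32  0.5  -2.83] [ 452.63406677 -222.14365478   94.60510029] [ 3.14005088 -0.00321946 -1.34291569] [-3.13511999 -5.23560545  8.47909604] [-0.97506533  0.83191489 -0.0283007 ] 10.84881623632475
```

jog_arm:
  increments: [0.5, 0, 0, 0, 0, 0, 1.5, 0.5, 0, 0, 0, 0, 0, 3, 0.5, 0, 0, 0, 0, 0, 3.5, 0.5, 0, 0, 0, 0, 0, 3.5]

```text
clock: 38.5
eef_pos: [452.5, -222.1, 94.6]
tool_rot: [3.14, -0.004, -1.4]
force: [-4.8, -5.4, 8.3]
width: 10.6
gripper_force: 61.6
```

```bash
python3 -c "
from h import *
s=ctrl.read_state();print(s['qpos'].round(2),s['eef_pos'],s['tool_rot'],s['force'],s['torque'],s['width'])"
```

```text
[ 0.54  0.64 -0.22  2.04  0.29  0.49 -2.86] [ 452.49865849 -222.13188268   94.60830878] [ 3.13980531 -0.00376229 -1.40010586] [-4.82042056 -5.35718467  8.33038922] [-1.0847914   0.91606502  0.89366556] 10.646838361354224
```

jog_arm:
  increments: [0.5, 0, 0, 0, 0, 0, -2, 3, 0, 0, 0, 0, 0, -2, 3, 0, 0, 0, 0, 0, -2, 3, 0, 0, 0, 0, 0, -2, 3, 0, 0, -2, 0, 0, -2, 3, 0, 0, -7, 0, 0, -2, 3, 0, 0, -12, 0, 0, -8, 3, 0, 0, -14, 0, 0, -16, 3, 0, 0, -14, 0, 0, -24, 3, 0, 0, -14, 0, 0, -32, 3, 0, 0, -14, 0, 0, -40, 3, 0, 0, -14, 0, 0, -48, 4, 0, 0, -14, 0, 0, -56, 4, 0, 0, -14, 0, 0, -64, 4, 0, 0, -14, 0, 0, -72, 4, 0, 0, -14, 0, 0, -79, 4, 0, 0, -14, 0, 0, -81, 4, 0, 0, -14, 0, 0, -81, 4, 0, 0, -14, 0, 0, -81]

```text
clock: 40.4
eef_pos: [453.7, -219.4, 233.3]
tool_rot: [-3.141, 0.0, 0.01]
force: [0.9, 0.7, 0.3]
width: 39.9
gripper_force: 0.0
```

```bash
python3 -c "
from h import *
s=ctrl.read_state();print(s['qpos'].round(2),s['eef_pos'],s['tool_rot'],s['force'])
print(rows([458,-363,234],0.03))
import rail; rail.look('w16'); rail.rail('w16',110)"
```

```text
[ 0.89  0.5  -0.71  1.9   0.41  0.89 -1.59] [ 453.65112775 -219.40841959  233.26304773] [-3.14147181e+00  5.33831807e-05  9.97815154e-03] [0.94684864 0.7332117  0.32616688]
(array([ 0.29, 14.36, -0.08]), array([-0.01,  0.  , -1.15]))
40.4 [ 453.7 -219.4  233.3] [-3.141  0.     0.01 ] w 39.94772484453967
blob [ 395  164   30  125 3021] yaw 0.0525 ends [ 505.  -285.9  110. ] [ 405.3 -291.4  110. ] len 99.8 mid [ 455.2 -288.7  110. ]
```

jog_arm:
  increments: [4, 0.1, 4, 0, 0, 0, -1.1, 4, 0.2, 9, 0, 0, 0, -1.1, 4, 0.3, 13, 0, 0, 0, -1.1, 4, 0.3, 14.35, 1, 0, 0, -1.1, 4, 0.3, 14.35, 4, 0, 0, -1.1, 4, 0.3, 14.35, 8, 0, 0, -1.1, 4, 0.3, 14.35, 12, 0, 0, -1.1, 4, 0.3, 14.35, 13.9, 0, 0, -1.1, 4, 0.3, 14.35, 13.9, 0, 0, -1.1, 0.5, 0.3, 14.35, 13.9, 0, 0, -1.1, 0.5, 0.3, 14.35, 13.9, 0, 0, -1.1, 0.5, 0.3, 14.35, 13.9, 0, 0, -1.1, 0.5, 0.3, 14.35, 13.9, 0, 0, -1.1, 0.5, 0.3, 14.35, 13.9, 0, 0, -1.1, 0.5, 0.3, 14.35, 13.9, 0, 0, -1.1]

```text
clock: 41.95
eef_pos: [459.7, -363.5, 96.0]
tool_rot: [3.14, -0.003, 0.031]
force: [0.3, 0.6, 7.3]
width: 10.5
gripper_force: 62.9
```

```bash
python3 -c "
from h import *
s=ctrl.read_state();print(s['qpos'].round(2),s['eef_pos'],s['tool_rot'],s['force'],s['torque'],s['width'])"
```

```text
[ 0.98  0.78 -0.57  1.81  0.6   0.73 -1.47] [ 459.66076417 -363.48474222   96.01842046] [ 3.13972420e+00 -2.85603107e-03  3.08595100e-02] [0.26872209 0.59833641 7.26042692] [ 0.11826361 -0.04747627  0.02724849] 10.534147740667567
```

jog_arm:
  increments: [0.5, 0, 0, 0, 0, 0, 7, 0.5, 0, 0, 0, 0, 0, 14, 0.5, 0, 0, 0, 0, 0, 21, 0.5, 0, 0, 0, 0, 0, 28, 0.5, 0, 0, 0, 0, 0, 35, 0.5, 0, 0, 0, 0, 0, 42, 0.5, 0, 0, 0, 0, 0, 49, 0.5, 0, 0, 0, 0, 0, 56, 0.5, 0, 0, 0, 0, 0, 62, 0.5, 0, 0, 0, 0, 0, 68, 0.5, 0, 0, 0, 0, 0, 73, 0.5, 0, 0, 0, 0, 0, 77, 0.5, 0, 0, 0, 0, 0, 80, 0.5, 0, 0, 0, 0, 0, 82, 0.5, 0, 0, 0, 0, 0, 82, 0.5, 0, 0, 0, 0, 0, 82]

```text
clock: 43.55
eef_pos: [457.5, -366.3, 96.0]
tool_rot: [3.141, -0.005, -1.399]
force: [-3.9, -5.2, 6.3]
width: 10.5
gripper_force: 63.7
```

```bash
python3 -c "
from h import *
s=ctrl.read_state();print(s['qpos'].round(2),s['eef_pos'],s['tool_rot'],s['force'],s['torque'],s['width'])"
```

```text
[ 0.74  0.72 -0.18  1.82  0.21  0.62 -2.54] [ 457.4818709  -366.31746116   96.00732196] [ 3.14073099 -0.00521878 -1.399197  ] [-3.90326343 -5.20174752  6.25142601] [-1.05331643  0.73900334  0.74020886] 10.529869298664156
```

jog_arm:
  increments: [0.5, 0, 0, 0, 0, 0, -2, 3, 0, 0, 0, 0, 0, -2, 3, 0, 0, 0, 0, 0, -2, 3, 0, 0, 0, 0, 0, -2, 3, 0, 0, -2, 0, 0, -2, 3, 0, 0, -7, 0, 0, -2, 3, 0, 0, -12, 0, 0, -8, 3, 0, 0, -14, 0, 0, -16, 3, 0, 0, -14, 0, 0, -24, 3, 0, 0, -14, 0, 0, -32, 3, 0, 0, -14, 0, 0, -40, 3, 0, 0, -14, 0, 0, -48, 4, 0, 0, -14, 0, 0, -56, 4, 0, 0, -14, 0, 0, -64, 4, 0, 0, -14, 0, 0, -72, 4, 0, 0, -14, 0, 0, -79, 4, 0, 0, -14, 0, 0, -81.5, 4, 0, 0, -14, 0, 0, -81.5, 4, 0, 0, -14, 0, 0, -81.5]

```text
clock: 45.45
eef_pos: [458.3, -362.6, 234.1]
tool_rot: [-3.141, 0.0, 0.021]
force: [-0.6, -0.3, -0.3]
width: 39.9
gripper_force: 0.0
```

jog_arm:
  increments: [4, 0, -4, 0, 0, 0, 0, 4, 0, -7.2, 0, 0, 0, 0, 4, 0, -7.2, 0, 0, 0, 0, 4, 0, -7.2, 0, 0, 0, 0]

```text
clock: 45.85
eef_pos: [457.0, -290.6, 234.6]
tool_rot: [3.141, -0.0, 0.023]
force: [-0.1, -0.3, -0.4]
width: 40.1
gripper_force: 0.0
```

Run:
```python
from rail import *
look("w17"); rail("w17",110)
p=json.load(open("w17.json")); im=cv2.imread("pics/w17.png")
for nm,X in(("A",(453,-220.5,114)),("B",(457.5,-364,114))):
    e=px("wrist",X,p); m=np.zeros(im.shape[:2],np.uint8); cv2.circle(m,tuple(int(a) for a in e),45,1,-1)
    b=((im.max(2)<60)&(m>0)).astype(np.uint8); n,l,st,ce=cv2.connectedComponentsWithStats(b); i=1+np.argmax(st[1:,4])
    q=np.argwhere(l==i)[:,::-1].astype(np.float32)
    W=np.array([w("wrist",*a,114,p)[:2] for a in q]); (c,s,a)=cv2.minAreaRect(W.astype(np.float32)); print(nm,"rect",np.round(c,1),np.round(s,1),round(a,1))
```

```text
45.85 [ 457.  -290.6  234.6] [ 3.141 -0.     0.023] w 40.1255564959649
blob [ 311  165   20  127 2386] yaw 0.0246 ends [ 505.7 -290.   110. ] [ 405.6 -292.4  110. ] len 100.2 mid [ 455.6 -291.2  110. ]
A rect [ 455.7 -221.7] [15.2 43.1] 12.1
B rect [ 460.7 -359.8] [17.4 40.6] 11.4
```

```bash
python3 -c "
from cell import ctrl
print(ctrl.finish_job())"
```

```text
the job is handed in; nothing more can be done
None
```

I handed the job in at about 46 s on the robot's clock, but the hand-in returned no verdict: all four jars were upright in the box when last seen, before the cover went on; the cover was snug in the corner, let go, then set home and level; both latches are turned clockwise to their stops (about 1.4 rad); mug and tape were never touched.

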